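Lock a quarter-turn post into the evidence photo rail

TASK

Take the orange-handled locking post out of its blue holder, find the slot of the aluminium rail by feel at the yellow mark, and drop the post's foot in lengthways. Press it down against its spring, twist it a quarter turn clockwise (seen from above) so that it locks upright under the slot's lips, and let go. Be gentle: never push the post against the rail stand with more than 25 N, and leave everything else on the table where it is.

Things in the scene. Friction and masses are not known exactly. Their poses are not given: they have to be found in the camera images.
- post_grip (a point): Loose locking post, upright, 62 mm tall, about 135 g. This point: the middle of its orange handle, 45 mm above the foot's underside; z up, x along handle and foot. Handle: flat plate 36 mm long (x), 12 mm thick (y), 34 mm tall, from 28 to 62 mm above the foot's underside; grip it across its thickness. A round 12 mm stem joins it to the foot.
- post_collar (a point): On the post's axis, 11 mm above the foot's underside: where the underside of its sprung dark collar lies when relaxed (28 mm diameter, 5 mm thick, slides up the stem by up to 11 mm). The collar rests on the slot's lips. Spring: 3 N to start moving, then 1 N more for each mm.
- post: The same post; origin at the middle of its foot's underside. Foot: steel bar 31 mm long (x, parallel to the handle plate), 13 mm wide, 8 mm thick. In the rail's channel it can turn clockwise only (seen from above) and is stopped by the channel's walls after about 95 degrees. A half turn about z makes no difference to it.
- stage: Photo rail stand, fixed: grey base plate 260 (own x) x 110 x 10 mm, origin at the middle of its underside. On it an aluminium T-slot rail, 240 mm long (along x), 50 mm wide, its top 42 mm above the table. The whole rail may sit up to 8 mm to either side (own y) of the plate's middle line; that offset is not measured and must be felt or seen. It is clamped and does not move.
- slot (a point): Middle of the stand at the height of the rail's top, on the plate's middle line. Open slot along the rail's own middle: 15 mm wide between lips 6 mm thick; below them a channel 32 mm wide, its floor 21 mm below the rail's top. Collar on the lips, the foot must be pressed 3 mm further down before it can turn; it meets the floor at 10 mm. Turned and let go, it is pulled up against the lips.
- mark (a point): The yellow mark: a line across both lips of the rail, 40 mm towards the stand's +x from its middle. This point is at the height of the rail's top, on the middle line of the base plate (not of the slot); its axes are the stand's. The handle's middle is 34 mm above it with the collar on the lips, 31 mm when locked.
- holder: Blue holder block, fixed, 150 x 70 x 16 mm; origin at the middle of its underside. A pocket 37 x 19 mm, 8 mm deep (floor 8 mm above the table), at own x = -35 mm holds the post's foot, the handle plate along own x within a few degrees; a round hole at own x = +45 mm holds a spare thumb screw.
- spare: Spare thumb screw in the holder, 22 mm across, 32 mm tall; origin at its underside. Leave alone.
- scale: Cream digital scale, 170 x 140 x 39 mm; origin at its underside. Leave alone.
- dropper_a: White dropper bottle, 30 mm across, 80 mm tall; origin at its underside. Leave alone.
- dropper_b: White dropper bottle, as the other. Leave alone.
- carton_a: Small white and red carton, 85 x 55 x 22 mm; origin at its underside. Leave alone.
- carton_b: Small white and red carton, as the other. Leave alone.
- dish: Glass dish, 80 mm across, 14 mm tall; origin at its underside. Leave alone.
- driver: Screwdriver with an orange handle, lying on the table. Leave alone.
There are look-alikes about, which are no part of the job. What is meant by the post is not purple or turquoise, and is the smaller of those in its own colour.

How it is judged:
On the way, in this order (a step that is already met when the one before it is completed fails the run):
1. the foot has dropped lengthways into the slot at the yellow mark (x of post_grip in the frame of mark between -0.015 and 0.015 m and y of post_grip in the frame of mark between -0.013 and 0.013 m and angle between post_grip's own z axis and vertical below 0.15 rad and z of post_grip in the frame of mark below 0.038 m and angle between the x axis of post_grip and the x axis of stage, either way round below 0.3 rad), for 0.1 s.
2. pressed down and turned a quarter turn, so that the foot is across the slot under the lips (x of post_grip in the frame of mark between -0.015 and 0.015 m and y of post_grip in the frame of mark between -0.013 and 0.013 m and angle between post_grip's own z axis and vertical below 0.15 rad and z of post_grip in the frame of mark below 0.0325 m and angle between the x axis of post_grip and the y axis of stage, either way round below 0.21 rad), for 0.1 s.
At the end, for the whole second after the job is handed in: The post stands upright (within 8 degrees) in the rail's slot within 15 mm of the yellow mark along the rail, its foot across the slot (within 12 degrees of square) and held by its spring under the lips (handle's middle less than 32.5 mm above the rail's top), at rest and released (all of step 2 and linear speed of post below 0.02 m/s and angular speed of post below 0.2 rad/s and contact force between the fingers and post below 0.1 N); the robot touches nothing.
It fails at once if the post is pushed against the rail stand with more than 25 N (contact force between post and stage above 25 N).
It fails at once if a bystander is shifted by more than 25 mm (distance of any of spare, scale, dropper_a, dropper_b, carton_a, carton_b, dish, driver from where it was at the start of the episode above 0.025 m).
It also fails if it takes over 67 s, if anything falls off the work surface, if the arm or the gripper's body presses on something with over 40 N, if the wrist force passes 120 N, or if a joint passes its speed limit or range.

ROBOT

A 6-joint arm with a two-finger parallel gripper is mounted at the origin on the work surface. World frame = base frame: x ahead of the robot, y to its left, z up, the work surface at z = 0. Lengths are in m, angles in rad, forces in N, time in s.
With the tool pointing down it reaches from about 0.375 to 0.9 m from the base axis. Payload 3.1 kg.
Tool frame: the origin (TCP) lies midway between the tips of the shut fingers; the grasp point (between the pads) lies 19 mm behind it (grip_depth is the distance from the TCP to the grasp point, in m); z points along the fingers, y is the line along which they close (so a half turn about z gives the same grasp; the last joint's range is limited). The gripper opens to 87 mm and grips with 3 to 60 N. Pads are 19 mm wide; open, the fingers measure 117 mm over their backs; the gripper's body (75 mm by 190 mm) begins 51 mm behind the grasp point.
Start: joints at [0.996, 0.527, 1.433, -0, 1.181, -0.178], TCP at [0.242, 0.576, 0.223] pointing down, gripper open.
Joint ranges: [-3.08, 3.08], [-0.75, 2.2], [0.22, 2.44], [-1.43, 4.57], [0, 2.65], [-2.85, 2.85]. Speed limits (rad/s): [2.79, 2.79, 3.14, 3.14, 3.14, 3.14].

INTERFACE

Orientations are given as a unit quaternion [w, x, y, z].
In Python, from cell import get_obs, get_image, hand_in, grip_depth gives the robot as it stands. The module is installed in compiled form; this text tells all that it offers.
- The arm moves only by the tool arm_command, never from a script. Its argument "increments" is a list that holds one entry, the list of rows, each a list of 4 numbers: the shift along the tool's x, y, z in mm, then the turn about the tool's z in rad. A call has 1 to 8 rows; each row shifts and turns the commanded pose from where the row before left it, along the tool's axes as they then stand; what a row does not reach is not made up. A row lasts 1/8 s, in which the tool goes at most 62.5 mm and 10.7 degrees, less where a joint would pass 70% of its speed; a pose out of reach is approached as far as the arm can. A call is refused whole if a number of a shift passes 62.5 or a number of a turn 0.188, either way. A call with a gripper value outside its range is refused whole. "fingers" is the closure, from 0 (fully open) to 1 (shut), set as the call begins (left out, the last holds). The fingers move at their own pace and stop on an object; the grip force is fixed at half the most. Time passes only in rows, so rows that do not move let the fingers close. It gives the time, the measured TCP pose, the force and the opening at its end, in the units of the state.
- get_obs(): the state, without advancing time (a new reading comes with each control period).
- get_image(name): name is "side" or "top" or "wrist"; returns a dict with "pixels" (420x560x3 uint8, blue, green, red), "fx", "fy", "cx", "cy" (pixels), "R" (3x3) and "t" (3): a world point X has camera coordinates R X + t. Camera axes: x right, y down, z forward; pixel columns grow to the right and rows downward; lengths in m; the calibration is good to about 2 mm. The wrist camera is an equidistant fisheye: a pixel r from the principal point sees the ray r / f radians off the axis. A picture is of the moment at which its call begins. There is no depth.
- hand_in(): hands the job in, once; it reports no verdict.
The state is a dict: "time": time; "qpos": joint angles; "joint_vel": joint speeds; "joint_efforts": joint torques, N m; "tcp_pos": TCP position; "tool_rot": TCP orientation; "force": force on the tool from outside, world axes, zero at the start; "ft_torque": the same for the moment, N m; "grip_width": opening from 0.0 (shut) to 1.0 (fully open).
Only numpy, scipy, OpenCV 4.12 (cv2) and the standard library are available. Lean on these libraries where they do the work, as an engineer would, in place of code of your own. Each camera call takes 0.05 s, during which the arm holds its last target. There are 200 camera calls.

## Working session

There is one attempt and no reset: what is moved stays moved. The work goes in short steps, Python scripts to look and compute and a tool call to move; the robot and the scene stay as the last step left them, time stands still between calls to the robot, and variables do not carry over. Pictures are saved under pics/ and viewed, on a budget of 10 in all, crops included, one or two more only if the job needs it, and the job is handed in when it is done.

Besides the shell and the picture viewer there is one more tool, called by a JSON object that holds its "api" and its "payload", one argument or row to a line. arm_command: Moves the arm, as the interface text tells. Its arguments: {"type":"object","properties":{"increments":{"type":"array"},"fingers":{"type":"number"}},"required":["increments"]}

```bash
mkdir -p pics; cat > h.py <<'E'
import numpy as np, cv2
from cell import get_obs, get_image, hand_in, grip_depth
def ray(im,u,v):
    x=(u-im['cx'])/im['fx']; y=(v-im['cy'])/im['fy']
    return np.array([x,y,1.])
def onz(im,u,v,z,fish=False):
    R=np.array(im['R']);t=np.array(im['t'])
    d=ray(im,u,v)
    if fish:
        r=np.hypot(d[0],d[1]); d=np.array([np.sin(r)*d[0]/r,np.sin(r)*d[1]/r,np.cos(r)]) if r>1e-9 else np.array([0,0,1.])
    c=-R.T@t; w=R.T@d
    return c+w*(z-c[2])/w[2]
def proj(im,X):
    p=np.array(im['R'])@np.array(X)+np.array(im['t']); return p[0]/p[2]*im['fx']+im['cx'],p[1]/p[2]*im['fy']+im['cy']
E
python3 - <<'E'
from h import *
import pickle
for n in('top','side'):
    im=get_image(n); pickle.dump(im,open(n+'.pkl','wb')); cv2.imwrite(f'pics/{n}0.png',cv2.resize(im['pixels'],None,fx=1.42,fy=1.42,interpolation=cv2.INTER_CUBIC))
    print(n,im['fx'],im['cx'],im['cy'],-np.array(im['R']).T@im['t'],np.array(im['R'])[2])
print(get_obs(),grip_depth)
E
```

```text
top 517.8272530835758 282.8197962504274 215.61599479804474 [ 0.33323688 -0.04564781  1.566301  ] [ 0.16324578 -0.00606838 -0.98656677]
side 418.90721813986386 280.9013296189183 207.0341092859664 [0.20534375 0.63124036 0.9680113 ] [ 0.3279895  -0.57593786 -0.74881137]
{'time': 0.1, 'qpos': array([ 9.95485962e-01,  5.28367514e-01,  1.43377426e+00,  2.81391165e-05,
        1.18138879e+00, -1.78500232e-01]), 'joint_vel': array([ 2.76474139e-03, -1.63571254e-03, -3.17144801e-03,  5.00563625e-05,
        1.42675972e-03,  1.24871906e-03]), 'joint_efforts': array([-4.45944970e-04, -4.40984452e+01, -1.77150124e+01,  6.34547300e-02,
        5.33929642e-02, -2.88906188e-05]), 'tcp_pos': array([0.24115262, 0.57589306, 0.22167295]), 'tool_rot': array([-3.68716183e-04,  1.97111094e-01,  9.80380680e-01, -8.96152520e-04]), 'force': array([-1.02356626,  0.32548031,  1.11947622]), 'ft_torque': array([-0.01074165, -0.03061808,  0.00760488]), 'grip_width': 1.0025625550984307} 0.0187
```

View pics/top0.png

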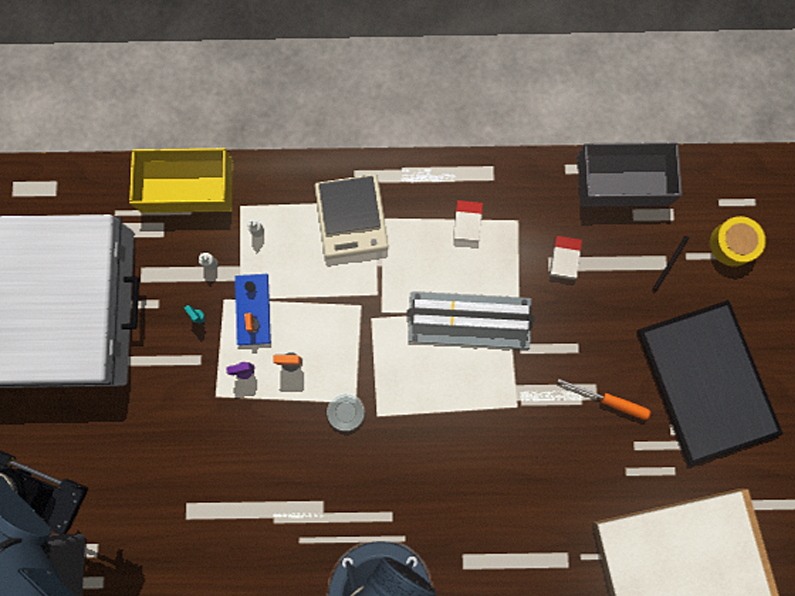

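View pics/side0.png

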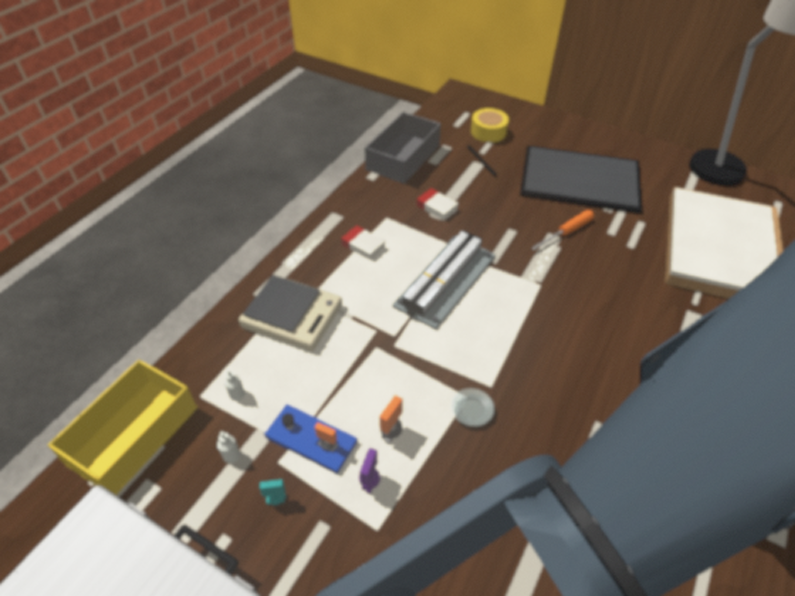

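The picture shows these candidates for the post (top view, 1.42x): orange in the blue holder at (250,323), a larger orange one at (288,360), purple at (240,370) and turquoise at (194,314). The one in the holder fits: it is the smaller orange one and stands in the pocket. I'll confirm that in a crop, together with the stand.

```bash
python3 - <<'E'
import pickle
from h import *
im=pickle.load(open('top.pkl','rb'));p=im['pixels']
a=p[188:288,130:230]; b=p[195:255,280:380]
A=cv2.resize(a,None,fx=5,fy=5,interpolation=cv2.INTER_CUBIC)[:,:400]
A=cv2.resize(p[185:285,155:220],None,fx=6,fy=6,interpolation=cv2.INTER_CUBIC)
B=cv2.resize(b,(400,240),interpolation=cv2.INTER_CUBIC)
s=pickle.load(open('side.pkl','rb'))['pixels'][270:360,180:280]
S=cv2.resize(s,(400,360),interpolation=cv2.INTER_CUBIC)
cv2.imwrite('pics/c1.png',np.hstack([A,np.vstack([B,S])]))
E
```

```text
(no output)
```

View pics/c1.png

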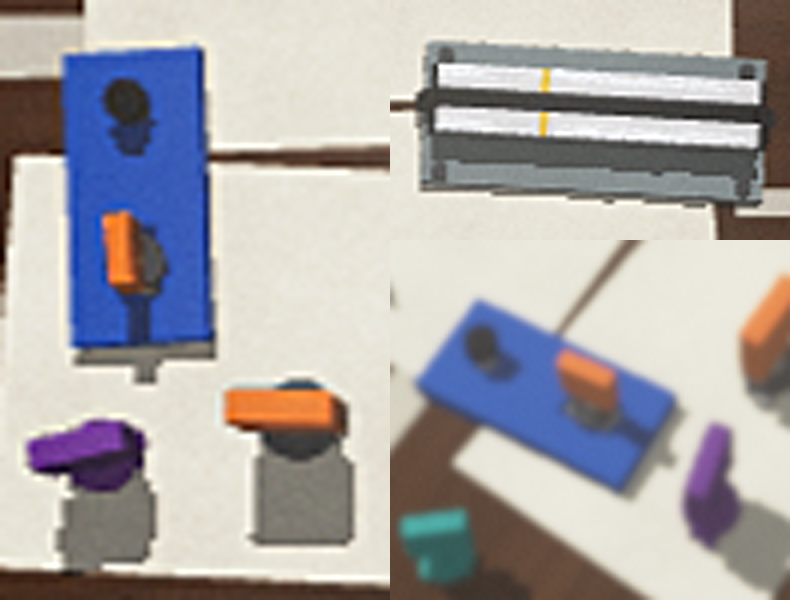

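Confirmed: the smaller orange post stands in the holder's pocket at crop (118,248). The rail's slot runs through crop (545,99) at the mark. Next I'll turn these into positions.

```bash
python3 - <<'E'
import pickle
from h import *
im=pickle.load(open('top.pkl','rb'))
A=lambda u,v,z:onz(im,155+(u+.5)/6-.5,185+(v+.5)/6-.5,z)
B=lambda u,v,z:onz(im,280+(u-390+.5)/4-.5,195+(v+.5)/4-.5,z)
P=lambda n,x:print(n,np.round(x,4))
h=[A(*c,.016) for c in((63,55),(203,47),(214,345),(75,348))]
c=np.mean(h,0);P('holder',c);ax=(h[0]+h[1]-h[2]-h[3])/2;P('len',np.linalg.norm(ax[:2]));ax/=np.linalg.norm(ax);P('ax',ax)
P('pocket pred',c-.035*ax);P('spare',c+.045*ax); P('yaw',np.degrees(np.arctan2(ax[1],ax[0])))
t1,t2=A(117,213,.07),A(121,284,.07);P('handle top',(t1+t2)/2);P('hl',t1-t2);P('hyaw',np.degrees(np.arctan2(*(t1-t2)[[1,0]])))
s=[B(*c,.01) for c in((427,42),(766,62),(760,205),(422,188))];c=np.mean(s,0);ax=(s[0]+s[3]-s[1]-s[2])/2
P('stand',c);P('len',np.linalg.norm(ax));ax/=np.linalg.norm(ax);P('ax',ax);P('yaw',np.degrees(np.arctan2(ax[1],ax[0])))
P('mark pred',c+.04*ax)
m1,m2=B(546,66,.042),B(543,134,.042);P('mark seen',(m1+m2)/2);P('m w',m1-m2)
r=[B(*c,.042) for c in((438,63),(758,82),(758,148),(438,134))];P('rail mid',np.mean(r,0));a=(r[0]+r[3]-r[1]-r[2])/2;P('railyaw',[np.degrees(np.arctan2(a[1],a[0])),np.linalg.norm(a)])
n=np.array([-ax[1],ax[0],0]);P('y off',(np.mean(r,0)-c)@n)
E
```

```text
holder [0.5885 0.2634 0.016 ]
len 0.1516
ax [0.9984 0.0564 0.    ]
pocket pred [0.5536 0.2615 0.016 ]
spare [0.6334 0.266  0.016 ]
yaw 3.2321
handle top [0.5547 0.2618 0.07  ]
hl [0.0349 0.0026 0.    ]
hyaw 4.2796
stand [ 0.558  -0.1997  0.01  ]
len 0.2573
ax [0.0696 0.9976 0.    ]
yaw 86.0085
mark pred [ 0.5608 -0.1598  0.01  ]
mark seen [ 0.5719 -0.1604  0.042 ]
m w [ 0.0512 -0.0036  0.    ]
rail mid [ 0.5662 -0.2001  0.042 ]
railyaw [86.1853  0.2386]
y off -0.0083
```

{"api": "arm_command", "payload": {
  "increments": [
    [[0, 0, 0, -0.157], [0, 0, 0, -0.157], [0, 0, 0, -0.157], [-29, -34, 0, 0], [-29, -34, 0, 0], [-29, -34, 0, 0], [-29, -34, 0, 0], [-29, -34, 0, 0]]
  ],
  "fingers": 0
}}

```text
time: 1.1
tcp_pos: [0.3993, 0.4164, 0.2221]
tool_rot: [-0.0, -0.037, 0.999, -0.0]
force: [0.4, 0.4, -0.3]
grip_width: 1.001
```

{"api": "arm_command", "payload": {
  "increments": [
    [[-29, -34, 0, 0], [-29, -34, 0, 0], [-29, -34, 0, 0], [-29, -34, 20, 0], [-29, -31, 30, 0], [0, 0, 10, 0], [0, 0, 0, 0], [0, 0, 0, 0]]
  ]
}}

```text
time: 2.1
tcp_pos: [0.5551, 0.2629, 0.1632]
tool_rot: [0.0, -0.038, 0.999, 0.0]
force: [-0.2, 0.8, -0.1]
grip_width: 0.999
```

```bash
python3 - <<'E'
from h import *
import pickle
im=get_image('wrist');pickle.dump(im,open('w1.pkl','wb'));o=get_obs()
print(o['tcp_pos'],o['tool_rot'],o['qpos'],o['force'],im['fx'],im['cx'],im['cy'],-np.array(im['R']).T@im['t'],im['R'])
cv2.imwrite('pics/w1.png',cv2.resize(im['pixels'],None,fx=1.42,fy=1.42,interpolation=cv2.INTER_CUBIC))
E
```

```text
[0.5552797  0.26302827 0.16347563] [ 5.96662221e-04 -3.79346905e-02  9.99280015e-01  2.32673915e-04] [ 2.60625768e-01  5.82493140e-01  1.51771129e+00  2.20665695e-04
  1.04012160e+00 -1.38616973e+00] [ 0.09322076  1.40121056 -0.30604722] 325.19226210127806 280.20294342519605 207.1431815200703 [0.48837744 0.25837422 0.3253939 ] [[-7.49590792e-02  9.97186609e-01 -4.88602339e-05]
 [ 9.66744046e-01  7.26827089e-02  2.45200270e-01]
 [ 2.44513977e-01  1.83327511e-02 -9.69472447e-01]]
```

View pics/w1.png

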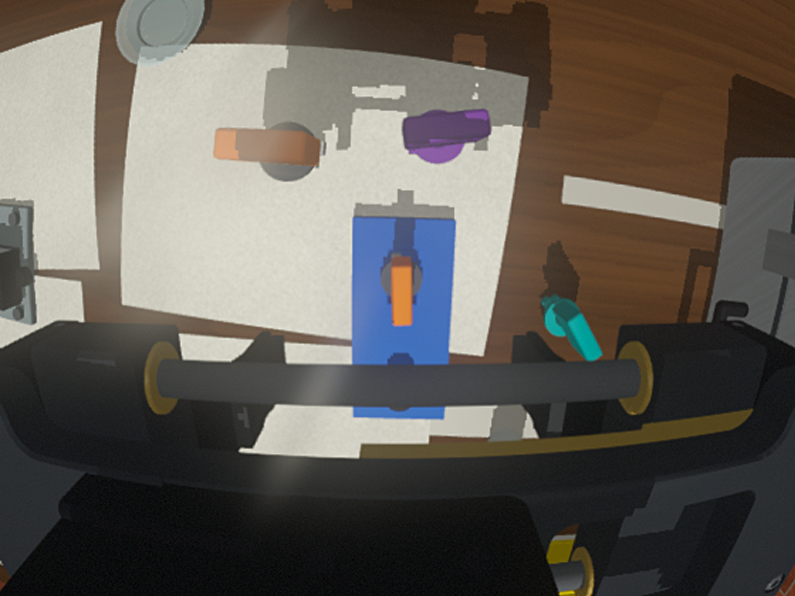

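The wrist view shows the post in the pocket, with its handle top at about (402,296), from (401,267) to (402,326). The spare is at (400,368), and the fingers come down either side of the handle.

```bash
python3 - <<'E'
from h import *
import pickle
im=pickle.load(open('w1.pkl','rb'))
f=lambda u,v,z:onz(im,(u+.5)/1.42-.5,(v+.5)/1.42-.5,z,True)
a,b=f(401,268,.07),f(402,326,.07);print((a+b)/2,b-a,np.degrees(np.arctan2(*(b-a)[[1,0]])))
for c in((353,217),(455,218),(444,418),(353,417)):print(f(*c,.016))
E
```

```text
[0.55447883 0.26528736 0.07      ] [0.03414125 0.00320342 0.        ] 5.360274165696581
[0.515283   0.23003021 0.016     ]
[0.51072296 0.29841558 0.016     ]
[0.66091218 0.30648316 0.016     ]
[0.66522313 0.23715332 0.016     ]
```

{"api": "arm_command", "payload": {
  "increments": [
    [[0.5, 1, 40, 0], [0, 0, 40, 0], [0, 0, 30, 0], [0, 0, 15, 0], [0, 0, 0, 0], [0, 0, 0, 0]]
  ]
}}

```text
time: 2.9
tcp_pos: [0.5561, 0.2634, 0.039]
tool_rot: [0.001, -0.037, 0.999, 0.0]
force: [0.7, -0.2, -0.6]
grip_width: 0.997
```

{"api": "arm_command", "payload": {
  "increments": [
    [[0, 0, 0, 0], [0, 0, 0, 0], [0, 0, 0, 0], [0, 0, 0, 0], [0, 0, 0, 0], [0, 0, 0, 0], [0, 0, 0, 0], [0, 0, 0, 0]]
  ],
  "fingers": 1
}}

```text
time: 3.9
tcp_pos: [0.5551, 0.2629, 0.0375]
tool_rot: [0.0, -0.037, 0.999, 0.0]
force: [0.7, 0.0, -0.4]
grip_width: 0.174
```

{"api": "arm_command", "payload": {
  "increments": [
    [[0, 0, 0, 0], [0, 0, 0, 0], [0, 0, 0, 0]]
  ]
}}

```text
time: 4.28
tcp_pos: [0.5551, 0.263, 0.0375]
tool_rot: [0.0, -0.037, 0.999, 0.0]
force: [0.1, 0.5, -0.5]
grip_width: 0.138
```

{"api": "arm_command", "payload": {
  "increments": [
    [[0, 0, -15, 0], [0, 0, -40, 0], [0, 0, -45, 0], [0, 0, 0, 0], [0, 0, 0, 0]]
  ]
}}

```text
time: 4.9
tcp_pos: [0.5544, 0.2624, 0.1376]
tool_rot: [-0.0, -0.037, 0.999, -0.0]
force: [-0.8, -0.0, -0.8]
grip_width: 0.134
```

```bash
python3 - <<'E'
from h import *
import pickle
im=get_image('side');pickle.dump(im,open('s1.pkl','wb'));o=get_obs()
w=get_image('wrist');pickle.dump(w,open('w2.pkl','wb'))
print(o['tcp_pos'],o['force'],o['ft_torque'],o['grip_width'])
u,v=map(int,proj(im,o['tcp_pos']));print(u,v)
S=cv2.resize(im['pixels'][v-50:v+50,u-50:u+50],(400,400),interpolation=cv2.INTER_CUBIC)
W=cv2.resize(w['pixels'][150:350,180:380],(400,400),interpolation=cv2.INTER_CUBIC)
cv2.imwrite('pics/s1.png',np.hstack([S,W]))
E
```

```text
[0.5539059  0.26228027 0.13668584] [-1.32657075  0.23955627 -1.76460248] [-0.0093288   0.02827211 -0.02778556] 0.13502303237990926
226 286
```

View pics/s1.png

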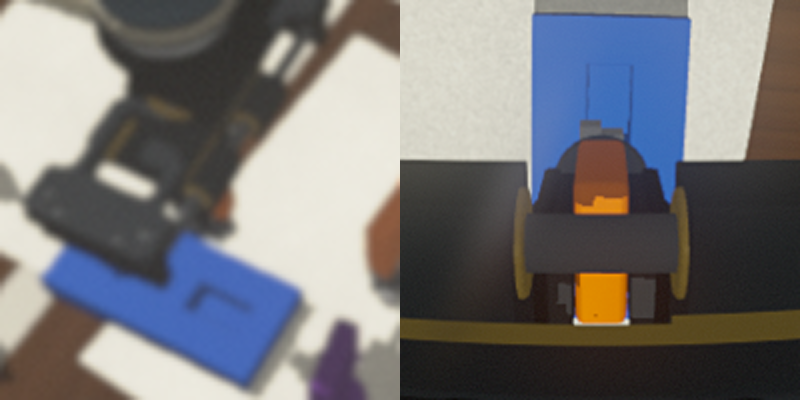

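The post is held and upright, the pocket is empty, and the handle is centred between the pads. Next I'll turn it lengthways and carry it over the mark.

{"api": "arm_command", "payload": {
  "increments": [
    [[0, 0, -10, 0.171], [0, 0, -10, 0.171], [0, 0, 0, 0.171], [0, 0, 0, 0.171], [0, 0, 0, 0.171], [0, 0, 0, 0.171], [0, 0, 0, 0.171], [0, 0, 0, 0.171]]
  ]
}}

```text
time: 6.0
tcp_pos: [0.554, 0.2624, 0.1556]
tool_rot: [-0.001, 0.605, 0.796, -0.002]
force: [0.7, 1.2, -1.8]
grip_width: 0.14
```

{"api": "arm_command", "payload": {
  "increments": [
    [[0, 0, 0, 0.171], [0, 0, 0, 0.174], [-35, 4.5, 0, 0], [-45, 4.5, 0, 0], [-45, 4.5, 0, 0], [-45, 4.5, 0, 0], [-45, 4.5, 0, 0], [-45, 4.5, 0, 0]]
  ]
}}

```text
time: 7.0
tcp_pos: [0.5632, 0.0002, 0.1559]
tool_rot: [-0.001, 0.731, 0.683, -0.001]
force: [0.0, -0.1, -1.0]
grip_width: 0.136
```

{"api": "arm_command", "payload": {
  "increments": [
    [[-45, 4.5, 0, 0], [-45, 4.5, 0, 0], [-45, 4.5, 0, 0], [-25, 5, 20, 0], [0, 0, 20, 0], [0, 0, 0, 0], [0, 0, 0, 0]]
  ]
}}

```text
time: 7.88
tcp_pos: [0.5717, -0.1589, 0.1172]
tool_rot: [-0.001, 0.731, 0.683, -0.0]
force: [-0.4, -0.3, -1.0]
grip_width: 0.133
```

```bash
python3 - <<'E'
from h import *
import pickle
im=get_image('wrist');pickle.dump(im,open('w3.pkl','wb'));o=get_obs()
print(o['tcp_pos'],o['tool_rot'],o['qpos'],o['force'],o['ft_torque'],o['time'])
cv2.imwrite('pics/w3.png',cv2.resize(im['pixels'][:,100:460],None,fx=1.42*1.3,fy=1.42*1.3,interpolation=cv2.INTER_CUBIC)[:600])
E
```

```text
[ 0.57216661 -0.1589512   0.11775889] [6.87472381e-05 7.30488973e-01 6.82924488e-01 1.40380421e-05] [-4.58987797e-01  6.21222031e-01  1.60468767e+00 -2.79562501e-05
  9.15544386e-01 -3.91691735e-01] [ 0.19775542 -1.42397606 -1.09165607] [-0.1226932   0.06669181 -0.01913946] 7.925
```

View pics/w3.png

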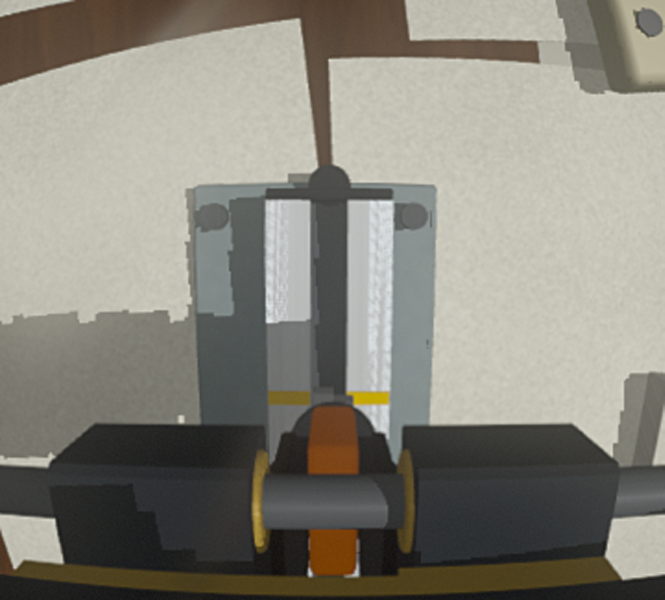

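The wrist view shows the slot between its lips, with edges at about x=309 and 347 at row 220 and about 313 and 346 at row 380. The yellow mark is at row 398 and the held handle's centre line at x≈333.

```bash
python3 - <<'E'
from h import *
import pickle
im=pickle.load(open('w3.pkl','rb'));s=1.42*1.3
f=lambda u,v,z:onz(im,100+(u+.5)/s-.5,(v+.5)/s-.5,z,True)
T=np.array([.5719,-.159,0]);a=np.radians(86.15);X=np.array([np.cos(a),np.sin(a),0]);Y=np.array([np.sin(a),-np.cos(a),0])
def P(n,u,v,z):
    p=f(u,v,z);print(n,p.round(4),'tool x,y mm',((p-T)@X*1e3).round(1),((p-T)@Y*1e3).round(1))
P('slotL far',309,220,.042);P('slotR far',347,220,.042);P('slotL nr',313,380,.042);P('slotR nr',346,380,.042)
P('railL far',265,230,.042);P('railR far',393,230,.042);P('railL near',268,390,.042);P('railR near',390,390,.042)
P('mark',289,398,.042);P('mark',368,398,.042)
P('plateL',195,200,.01);P('plateR',434,200,.01)
P('handle top',333,520,.1502);P('handle top',333,450,.1502)
P('collar',333,402,.118-.0295+.016)
# col centre lip edges by brightness
g=cv2.cvtColor(im['pixels'],cv2.COLOR_BGR2GRAY)
for r in(125,140,170,190,205):print(r,g[r,235:325].tolist())
E
```

```text
slotL far [ 0.5668 -0.0857  0.042 ] tool x,y mm 72.8 -10.0
slotR far [ 0.5816 -0.0867  0.042 ] tool x,y mm 72.7 4.8
slotL nr [ 0.5636 -0.1501  0.042 ] tool x,y mm 8.3 -8.9
slotR nr [ 0.577 -0.151  0.042] tool x,y mm 8.3 4.6
railL far [ 0.5492 -0.0883  0.042 ] tool x,y mm 69.1 -27.4
railR far [ 0.5994 -0.0917  0.042 ] tool x,y mm 69.0 22.9
railL near [ 0.5448 -0.1531  0.042 ] tool x,y mm 4.1 -27.4
railR near [ 0.5948 -0.1565  0.042 ] tool x,y mm 4.1 22.7
mark [ 0.5532 -0.157   0.042 ] tool x,y mm 0.7 -18.8
mark [ 0.5856 -0.1592  0.042 ] tool x,y mm 0.7 13.7
plateL [ 0.5149 -0.0709  0.01  ] tool x,y mm 84.0 -62.8
plateR [ 0.6218 -0.0789  0.01  ] tool x,y mm 83.2 44.5
handle top [ 0.5713 -0.1586  0.1502] tool x,y mm 0.4 -0.7
handle top [ 0.5725 -0.1405  0.1502] tool x,y mm 18.5 -0.6
collar [ 0.5724 -0.1421  0.1045] tool x,y mm 16.9 -0.7
125 [94, 93, 93, 94, 93, 93, 92, 91, 135, 187, 202, 209, 213, 205, 194, 204, 202, 192, 193, 193, 190, 190, 190, 191, 190, 188, 188, 189, 188, 188, 186, 189, 193, 115, 92, 97, 96, 78, 76, 76, 76, 77, 77, 76, 76, 78, 77, 77, 78, 77, 78, 75, 78, 140, 184, 1
[... 1181 characters left out ...]
16, 114, 97, 90, 92, 86, 71, 68, 69, 70, 68, 71, 69, 68, 67, 68, 68, 68, 69, 66, 66, 100, 157, 187, 187, 187, 186, 185, 184, 184, 185, 186, 188, 197, 209, 201, 196, 205, 198, 186, 186, 188, 195, 200, 197, 179, 137, 136, 137, 140, 139, 140, 141, 142, 142, 142, 143, 143, 143]
205 [80, 79, 79, 79, 79, 80, 79, 79, 78, 87, 111, 113, 112, 112, 112, 113, 111, 111, 114, 115, 113, 114, 115, 115, 114, 115, 113, 114, 116, 116, 116, 115, 109, 96, 86, 88, 89, 84, 64, 63, 65, 62, 65, 65, 63, 64, 64, 63, 63, 65, 62, 64, 111, 170, 187, 185, 186, 186, 185, 183, 182, 184, 186, 188, 189, 187, 189, 202, 216, 197, 185, 190, 200, 202, 197, 199, 177, 140, 138, 140, 141, 140, 140, 139, 140, 141, 142, 141, 142, 142]
```

{"api": "arm_command", "payload": {
  "increments": [
    [[0.5, -1.6, 15, 0], [0, 0, 12, 0], [0, 0, 8, 0], [0, 0, 5, 0], [0, 0, 0, 0], [0, 0, 0, 0]]
  ]
}}

```text
time: 8.68
tcp_pos: [0.5707, -0.1589, 0.0778]
tool_rot: [0.0, 0.731, 0.683, 0.0]
force: [-0.2, 0.4, -1.1]
grip_width: 0.137
```

{"api": "arm_command", "payload": {
  "increments": [
    [[0, 0, 1, 0], [0, 0, 1, 0], [0, 0, 1, 0], [0, 0, 1, 0], [0, 0, 1, 0], [0, 0, 0.5, 0], [0, 0, 0.5, 0], [0, 0, 0, 0]]
  ]
}}

```text
time: 9.68
tcp_pos: [0.5704, -0.1587, 0.0715]
tool_rot: [-0.0, 0.731, 0.683, 0.0]
force: [-0.9, 0.2, -1.4]
grip_width: 0.134
```

{"api": "arm_command", "payload": {
  "increments": [
    [[0, 0, 0.5, 0], [0, 0, 0.5, 0], [0, 0, 0.5, 0], [0, 0, 0, 0]]
  ]
}}

```text
time: 10.18
tcp_pos: [0.5704, -0.1587, 0.07]
tool_rot: [-0.0, 0.731, 0.683, -0.0]
force: [-0.3, 0.2, -0.8]
grip_width: 0.137
```

{"api": "arm_command", "payload": {
  "increments": [
    [[0, 0, 0.5, 0], [0, 0, 0.5, 0], [0, 0, 0.5, 0], [0, 0, 0, 0]]
  ]
}}

```text
time: 10.68
tcp_pos: [0.5704, -0.1587, 0.0685]
tool_rot: [-0.0, 0.731, 0.683, -0.0]
force: [-0.6, 0.2, -1.9]
grip_width: 0.137
```

The foot is 3 mm below the lips with no contact force, so it has entered the slot. I'll carry on down until the collar touches.

{"api": "arm_command", "payload": {
  "increments": [
    [[0, 0, 1, 0], [0, 0, 1, 0], [0, 0, 1, 0], [0, 0, 1, 0], [0, 0, 1, 0], [0, 0, 1, 0], [0, 0, 0.5, 0], [0, 0, 0, 0]]
  ]
}}

```text
time: 11.68
tcp_pos: [0.5704, -0.1587, 0.062]
tool_rot: [-0.0, 0.731, 0.683, -0.0]
force: [0.1, -0.2, -1.1]
grip_width: 0.138
```

```bash
python3 - <<'E'
from h import *
o=get_obs();print(o['tcp_pos'],o['tool_rot'],o['force'],o['ft_torque'],o['time'])
E
```

```text
[ 0.57037958 -0.15870143  0.06201433] [-4.23965714e-05  7.30742182e-01  6.82653544e-01 -2.23092529e-05] [ 0.06293247 -0.22484458 -1.07378964] [-0.1575309   0.06133774 -0.05502964] 11.675
```

{"api": "arm_command", "payload": {
  "increments": [
    [[0, 0, 1, 0], [0, 0, 1, 0], [0, 0, 1, 0], [0, 0, 1, 0], [0, 0, 0, 0]]
  ]
}}

```text
time: 12.3
tcp_pos: [0.5705, -0.1587, 0.0583]
tool_rot: [0.0, 0.731, 0.683, 0.0]
force: [-0.7, 0.4, 4.2]
grip_width: 0.137
```

{"api": "arm_command", "payload": {
  "increments": [
    [[0, 0, 1, 0], [0, 0, 1, 0], [0, 0, 0.5, 0], [0, 0, 0, 0], [0, 0, 0, 0]]
  ]
}}

```text
time: 12.92
tcp_pos: [0.5705, -0.1587, 0.056]
tool_rot: [0.0, 0.731, 0.683, 0.0]
force: [-1.0, 1.2, 6.1]
grip_width: 0.139
```

The spring force of about 7.4 N agrees with 4.5 mm of travel. Now I'll twist clockwise, which is a positive turn.

{"api": "arm_command", "payload": {
  "increments": [
    [[0, 0, 0.8, 0], [0, 0, 0, 0.1], [0, 0, 0, 0.1], [0, 0, 0, 0.1], [0, 0, 0, 0.1], [0, 0, 0, 0]]
  ]
}}

```text
time: 13.68
tcp_pos: [0.5708, -0.1589, 0.0554]
tool_rot: [0.0, 0.852, 0.524, 0.0]
force: [-0.3, 0.7, 6.9]
grip_width: 0.135
```

```bash
python3 - <<'E'
from h import *
o=get_obs();print(o['tcp_pos'],o['tool_rot'],o['force'],o['ft_torque'],o['time'],o['qpos'])
E
```

```text
[ 0.57081125 -0.1588629   0.05536034] [4.50600015e-04 8.51962403e-01 5.23602685e-01 2.96724985e-04] [-0.29880034  0.68803354  6.8670024 ] [-0.04022328  0.3802524   0.00689169] 13.675 [-4.59907804e-01  7.14454673e-01  1.64137423e+00  3.43883256e-05
  7.84684976e-01  8.71567904e-03]
```

{"api": "arm_command", "payload": {
  "increments": [
    [[0, 0, 0, 0.13], [0, 0, 0, 0.13], [0, 0, 0, 0.13], [0, 0, 0, 0.13], [0, 0, 0, 0.13], [0, 0, 0, 0.13], [0, 0, 0, 0.13], [0, 0, 0, 0]]
  ]
}}

```text
time: 14.68
tcp_pos: [0.5701, -0.1582, 0.0552]
tool_rot: [-0.0, 0.995, 0.096, -0.0]
force: [-2.2, 0.8, 7.0]
grip_width: 0.13
```

{"api": "arm_command", "payload": {
  "increments": [
    [[0, 0, 0, 0.1], [0, 0, 0, 0.1], [0, 0, 0, 0.06], [0, 0, 0, 0], [0, 0, 0, 0]]
  ]
}}

```text
time: 15.3
tcp_pos: [0.5693, -0.1577, 0.055]
tool_rot: [-0.001, 0.999, -0.034, -0.001]
force: [-2.5, 2.4, 6.7]
grip_width: 0.138
```

```bash
python3 - <<'E'
from h import *
o=get_obs();print(o['tcp_pos'],o['tool_rot'],o['force'],o['ft_torque'],o['time'],o['qpos'])
E
```

```text
[ 0.56933256 -0.15768288  0.05495793] [-8.33770063e-04  9.99435429e-01 -3.35657931e-02 -1.21040409e-03] [-2.52433356  2.43757059  6.69980867] [ 0.49515965  0.66494316 -0.0095051 ] 15.3 [-4.59476686e-01  7.14584359e-01  1.64304763e+00  7.32100575e-04
  7.86854279e-01  1.17794624e+00]
```

{"api": "arm_command", "payload": {
  "increments": [
    [[0, 0, -1, 0], [0, 0, -1, 0], [0, 0, 0, 0], [0, 0, 0, 0]]
  ]
}}

```text
time: 15.8
tcp_pos: [0.5694, -0.1578, 0.0565]
tool_rot: [-0.001, 0.999, -0.034, -0.001]
force: [-3.7, 4.1, 5.0]
grip_width: 0.135
```

{"api": "arm_command", "payload": {
  "increments": [
    [[0, 0, -0.4, 0], [0, 0, -0.4, 0], [0, 0, 0, 0]]
  ]
}}

```text
time: 16.18
tcp_pos: [0.5694, -0.1578, 0.057]
tool_rot: [-0.001, 0.999, -0.034, -0.001]
force: [-3.3, 4.7, 2.9]
grip_width: 0.132
```

```bash
python3 - <<'E'
from h import *
import pickle
o=get_obs();print(o['tcp_pos'],o['tool_rot'],o['force'],o['ft_torque'],o['time'])
im=get_image('wrist');cv2.imwrite('pics/w4.png',cv2.resize(im['pixels'][100:380,100:460],None,fx=2,fy=2,interpolation=cv2.INTER_CUBIC))
E
```

```text
[ 0.56936593 -0.15775959  0.05703897] [-8.45458761e-04  9.99432227e-01 -3.36602295e-02 -1.22414933e-03] [-3.25699388  4.69404322  2.90410585] [0.87647372 0.76305251 0.05308516] 16.175
```

View pics/w4.png

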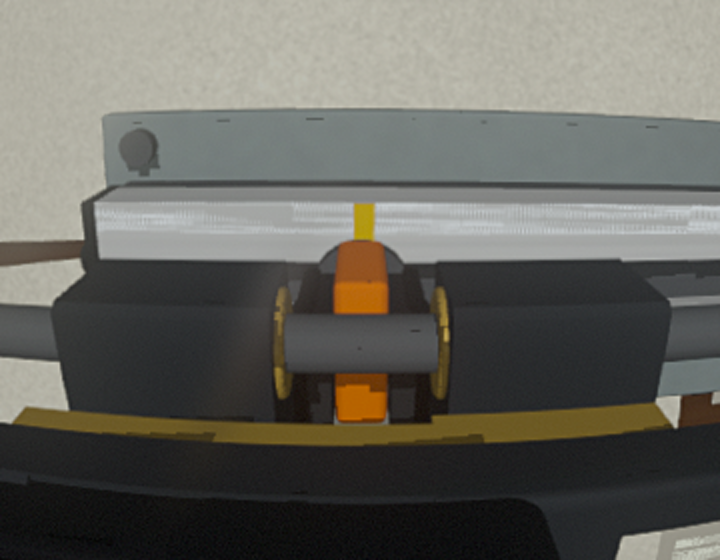

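The handle stands square across the rail at the yellow mark (mark at (364,222), handle at (361,330)). The upward force is falling as the foot seats under the lips. I'll release it and withdraw straight up.

{"api": "arm_command", "payload": {
  "increments": [
    [[0, 0, 0, 0], [0, 0, 0, 0], [0, 0, 0, 0], [0, 0, 0, 0], [0, 0, 0, 0], [0, 0, 0, 0], [0, 0, 0, 0], [0, 0, 0, 0]]
  ],
  "fingers": 0.5
}}

```text
time: 17.23
tcp_pos: [0.5704, -0.1587, 0.0576]
tool_rot: [0.0, 0.999, -0.034, -0.0]
force: [1.2, 0.2, 0.5]
grip_width: 0.5
```

{"api": "arm_command", "payload": {
  "increments": [
    [[0, 0, -10, 0], [0, 0, -20, 0], [0, 0, -30, 0], [0, 0, -35, 0], [0, 0, 0, 0], [0, 0, 0, 0], [0, 0, 0, 0]]
  ]
}}

```text
time: 18.1
tcp_pos: [0.5695, -0.1582, 0.1513]
tool_rot: [-0.001, 0.999, -0.034, -0.001]
force: [-0.8, -0.3, 0.0]
grip_width: 0.498
```

```bash
python3 - <<'E'
from h import *
import pickle
o=get_obs();print(o['tcp_pos'],o['force'],o['grip_width'],o['time'])
im=get_image('wrist');pickle.dump(im,open('w5.pkl','wb'));s=get_image('side')
W=cv2.resize(im['pixels'][100:310,130:430],None,fx=1.6,fy=1.6,interpolation=cv2.INTER_CUBIC)
u,v=map(int,proj(s,[.57,-.158,.06]))
S=cv2.resize(s['pixels'][v-42:v+42,u-40:u+40],(320,336),interpolation=cv2.INTER_CUBIC)
cv2.imwrite('pics/w5.png',np.hstack([W,S]))
E
```

```text
[ 0.56945628 -0.15824896  0.15134106] [-0.79260701 -0.32377076  0.0464772 ] 0.49800137594828825 18.1
```

View pics/w5.png

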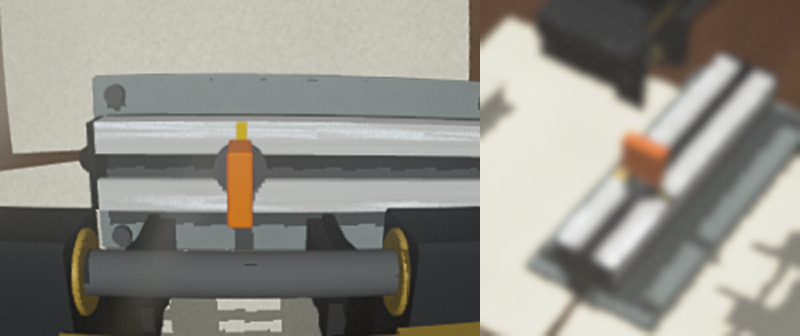

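The post stands upright and free, square across the slot at the mark: handle at (240,190), mark line at (241,132). I'll do one numeric check and then hand in.

```bash
python3 - <<'E'
from h import *
import pickle
im=pickle.load(open('w5.pkl','rb'))
f=lambda u,v,z:onz(im,130+(u+.5)/1.6-.5,100+(v+.5)/1.6-.5,z,True)
a,b=f(240.5,153,.09),f(239.5,227,.09);d=b-a
print('centre',(a+b)/2,'len',np.linalg.norm(d),'angle to rail x',np.degrees(np.arctan2(d[1],d[0]))%180-86.1, 'mark',f(241,132,.042))
o=get_obs();print(o['force'],np.abs(o['joint_vel']).max())
hand_in()
E
```

```text
centre [ 0.57022316 -0.15747458  0.09      ] len 0.0345528942602166 angle to rail x 89.25205886806057 mark [ 0.58844151 -0.15916112  0.042     ]
[ 0.86322672 -0.1859109  -0.54783162] 0.006413546475674913
the job is handed in; nothing more can be done
```

The post is locked in the rail at the yellow mark and released, and the job is handed in at about 18 s of the 67 s allowed. No verdict is reported.

**What I did:** I took the smaller orange post from the blue holder and dropped its foot lengthways into the slot. I pressed it about 5 mm against its spring, where the wrist read about 7 N. Then I twisted it 90° clockwise, let it seat under the lips, opened the fingers and withdrew straight up. The slot's sideways position came from the wrist camera, and the foot went in on the first try with no contact force, so no search by feel was needed.

**Last checks:**
- **Angle:** the handle measures 89° to the rail, against 90° wanted.
- **Position:** it is within about 3 mm of the mark along the rail.
- **Upright and released:** in the last picture it stands upright with the fingers clear. The wrist force was within its noise of about 1 N.
- **Height:** I did not measure the locked height directly. It is inferred from the spring force falling as the foot seated, and from the handle's apparent length of 34.6 mm at the expected height, against 36 mm true.

**Disagreements:** the top and wrist cameras differed by 2–3 mm sideways. The side forces, up to about 5 N before release, fell to about 1 N once the fingers opened.

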